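# Lock the glaze box with its square key

### The arm

A 6-joint arm with a two-finger parallel gripper is mounted at the origin on the work surface. World frame = base frame: x ahead of the robot, y to its left, z up, the work surface at z = 0. Lengths are in mm, angles in rad, forces in N, time in s.
With the tool pointing down it reaches from about 350 to 725 mm from the base axis. Payload 6 kg.
Tool frame: the origin (TCP) lies midway between the tips of the shut fingers; the grasp point (between the pads) lies 19 mm behind it; z points along the fingers, y is the line along which they close (so a half turn about z gives the same grasp; the last joint's range is limited). The gripper opens to 85 mm and grips with 20 to 120 N. Pads are 22 mm wide; open, the fingers measure 114 mm over their backs; the gripper's body (76 mm by 85 mm) begins 54 mm behind the grasp point. The pads swing forward as they close: fully open they stand 13 mm farther back than shut.
Start: joints at [1.638, 0.04, 0.085, 0, -1.615, -0.334], TCP at [158.162, 578.756, 231.261] pointing down, gripper open.
Joint ranges: [-2.56, 2.56], [-1.29, 2.01], [-1.08, 1.49], [-3.29, 1.98], [-2.81, -0.18], [-2.99, 2.99]. Speed limits (rad/s): [2.57, 2.57, 3.01, 3.14, 3.14, 3.14].

### API

Orientations are given as a unit quaternion [x, y, z, w].
In Python, from station import env gives the robot as it stands.
- The arm moves only by the tool step_arm, never from a script. Its arguments are lists of equal length, an entry for each row: "translation": the shift along the tool's x, y, z as a fraction of full scale, a list of three; "rot": the turn, a rotation vector about the tool's x, y, z as a fraction of full scale, a list of three; "jaw": the opening, from 0 (shut) to 1 (fully open). In form: {"translation": [[dx, dy, dz], ...], "rot": [[wx, wy, wz], ...], "jaw": [jaw, ...]}. A call has 1 to 8 rows; each row shifts and turns the commanded pose from where the row before left it, along the tool's axes as they then stand; what a row does not reach is not made up. Full scale, the value 1, is 2.5 cm for a shift and 0.08 rad for a turn. A row lasts 1/10 s, in which the tool goes at most 50 mm and 8.59 degrees, less where a joint would pass 70% of its speed; a pose out of reach is approached as far as the arm can. A call with a number of a shift or a turn outside -1 to 1 is refused whole. A call with a gripper value outside its range is refused whole. The fingers move at their own pace and stop on an object; "newtons" is the grip in N (left out, the last holds). Time passes only in rows, so rows that do not move let the fingers close. It gives the time, the measured TCP pose, the force, the opening and the grip force at its end, in the units of the state.
- env.get_obs(): the state, without advancing time (a new reading comes with each control period).
- env.grab_frame(name): name is "side" or "top" or "wrist"; returns the picture (420x560x3 uint8, red, green, blue); there is no depth.
- env.get_calibration(name): a dict with "camera_matrix" (3x3 intrinsics, pixels), "R" (3x3) and "t" (3): a world point X has camera coordinates R X + t; the wrist camera has in their place "T_tool_cam" (4x4, takes a point from camera to tool coordinates, whose origin is the TCP and whose axes are the flange's). Camera axes: x right, y down, z forward; pixel columns grow to the right and rows downward; lengths in mm; the calibration is good to about 2 mm. A picture is of the moment at which its call begins: read the wrist's pose just before it. get_calibration takes no time and is no camera call.
- env.finish_job(): hands the job in; it is judged then, once.
The state is a dict: "time": time; "q": joint angles; "joint_velocities": joint speeds; "tau": joint torques, N m; "position": TCP position; "ee_rot": TCP orientation; "contact_force": force on the tool from outside, world axes, zero at the start; "wrist_torque": the same for the moment, N m; "finger_gap": finger opening in mm; "gripper_force": force on a finger pad.
Only numpy, scipy, OpenCV 4.12 (cv2) and the standard library are available. Lean on these libraries where they do the work, as an engineer would, in place of code of your own. Each camera call takes 0.05 s, during which the arm holds its last target. There are 200 camera calls.

### The job

Lock the steel glaze box: take the T-handled square key out of the wooden tool block, feel it gently into the recessed square lock in the box's lid until it is fully home, then turn it clockwise (seen from above) as far as it goes, up to the stop. Never press or wrench the key hard against the box; leave the key standing in the lock and the other things where they are.

Things in the scene. Friction and masses are not known exactly. Their poses are not given: they have to be found in the camera images.
- key: Loose steel T-handled key, 0.15 kg, upright in one of the block's three holes. Origin: centre of the foot of its shank; z up the shank. Shank 18 mm square, sides parallel to the key's x and y, 55 mm long. On top a flat-sided crossbar 70 mm long (x), 12 mm wide (y), 16 mm tall, 55 to 71 mm above the origin: pinch its 12 mm width from above.
- key_grip (a point): Centre of the key's crossbar, 63 mm above the foot on the shank's axis; axes as the key's.
- block: Fixed wooden tool block, 60 mm (x) by 220 mm (y) by 40 mm tall, origin at the centre of its underside. Three square holes 21 mm wide and 30 mm deep (floor 10 mm above the table) at y = -75, 0 and 75 mm. The key stands in one, its bar roughly along the block's y; the other two hold other tools.
- box: Fixed steel box, 180 mm (x) by 220 mm (y) by 80 mm tall; origin at the centre of its underside, x away from the robot. In its flat lid is a round well, 42 mm wide and 6 mm deep, centred at x = -30 mm, y = 0. The floor of the well is the face of the lock, with a square socket in its middle.
- lock_mouth (a point): Centre of the socket's mouth on the lock face, 74 mm above the table; axes parallel to the box's, not to the square. Socket 19.6 mm square, 20 mm deep, no chamfer. How far the lock stands turned is not measured: at the start the square's sides are 0.30 to 1.25 rad anticlockwise (from above) of the box's axes. A square repeats every 1.571 rad: the key fits four ways round.
- lock_floor (a point): Floor of the socket, 20 mm below lock_mouth on the lock's axis; axes as the box's. The key drops in only within about 0.09 rad of the square, else its foot rests on the lock face. The lock turns clockwise from above with 0.18 N m of friction and stays where left; hard stop with its square 0.05 rad short of parallel to the box's sides; there the key, with its play, is parallel within about 0.1 rad.
- bowl: Bystander: small terracotta bowl, 60 mm across, 35 mm tall, standing on the lid of the box, about 100 mm from the lock; origin at the centre of its underside.
- tub: Bystander: open plastic tub, 90 mm across, 60 mm tall; origin at the centre of its underside.
- bottle: Bystander: clear plastic bottle, 80 mm across, 240 mm tall, on the far side; origin at the centre of its underside.
- beaker: Bystander: clear plastic beaker, 80 mm across, 110 mm tall, on the far side; origin at the centre of its underside.
- jar: Bystander: white lidded jar, 70 mm across, 90 mm tall, on the left; origin at the centre of its underside.
- brush: Bystander: flat brush lying on the table, about 200 mm long; origin at the middle of its length.
- wood_tool: Bystander: wooden modelling tool standing in the tool block: round, about 17 mm thick in the hole, standing up to 110 mm above the table; origin at the centre of its underside.
- loop_tool: Bystander: loop tool (dark round handle with wire loop) standing in the tool block, standing up to 112 mm above the table; origin at the centre of its underside.

How it is judged (in metres and radians):
On the way, in this order (a step that is already met when the one before it is completed fails the run):
1. the key is lifted clear of the tool block (z of key in the frame of block above 0.045 m), for 0.1 s.
2. the key is fully home in the lock, upright (z of key in the frame of lock_mouth below -0.015 m and horizontal distance between key and lock_mouth below 0.005 m and angle between key's own z axis and vertical below 0.12 rad), for 0.2 s.
3. the seated key is turned clockwise to the stop (all of step 2 and (angle between the x axis of key and the x axis of box, either way round below 0.18 rad or angle between the y axis of key and the x axis of box, either way round below 0.18 rad)), for 0.2 s.
At the end, for the whole second after the job is handed in: The key stands at rest and let go in the lock: its foot at least 15 mm below the lock face (fully home is 20 mm), within 5 mm of the lock's axis and within 0.12 rad of upright, turned clockwise to the stop, so that its bar lies parallel or square to the box's sides within 0.18 rad (all of step 3 and linear speed of key below 0.02 m/s and angular speed of key below 0.1 rad/s); the robot touches nothing.
It fails at once if the key is pressed against the lock or box with more than 25 N before its foot is 3 mm inside the lock (contact force between key and box above 25 N and z of key in the frame of lock_mouth above -0.003 m).
It fails at once if the key is pressed or wrenched against the box or its lock with more than 60 N (contact force between key and box above 60 N).
It fails at once if the robot touches the box with more than 10 N (contact force between the arm and box above 10 N).
It fails at once if another thing is moved by more than 30 mm (distance of any of bowl, tub, bottle, beaker, jar, brush, wood_tool, loop_tool from where it was at the start of the episode above 0.03 m).
It also fails if it takes over 72 s, if anything falls off the work surface, if the arm or the gripper's body presses on something with over 40 N, if the wrist force passes 120 N, or if a joint passes its speed limit or range.

## Working session

There is one attempt and no reset: what is moved stays moved. The work goes in short steps, Python scripts to look and compute and a tool call to move; the robot and the scene stay as the last step left them, time stands still between calls to the robot, and variables do not carry over. Pictures are saved under pics/ and viewed, at most 10 in all, crops included, and the job is handed in when it is done.

Besides the shell and the picture viewer there is one more tool, called after "Request:" as name(argument=value, ...), one argument or row to a line, values as JSON. step_arm: Moves the arm, as the interface text tells. Its arguments: {"type":"object","properties":{"translation":{"type":"array"},"rot":{"type":"array"},"jaw":{"type":"array"},"newtons":{"type":"number"}},"required":["translation","rot","jaw"]}

```bash
mkdir -p pics && python3 - <<'E'
from station import env
import cv2,numpy as np
o=env.get_obs()
for k,v in o.items(): print(k,np.round(v,3))
for n in ("side","top","wrist"):
    f=env.grab_frame(n); cv2.imwrite(f"pics/{n}0.png",f[:,:,::-1])
    c=env.get_calibration(n); print(n,{k:np.round(v,3).tolist() for k,v in c.items()})
E
```

```text
time 0.0
q [ 1.638  0.041  0.084 -0.    -1.615 -0.334]
joint_velocities [-0.    -0.002  0.    -0.    -0.    -0.002]
tau [-1.000e-03 -3.682e+01  3.474e+01  6.932e+00 -6.000e-03 -0.000e+00]
position [158.017 578.473 230.284]
ee_rot [ 0.991 -0.133 -0.     0.001]
contact_force [ 0.379  0.325 -0.01 ]
wrist_torque [-0.003  0.027 -0.023]
gripper_force 0.0
finger_gap 85.803
side {'camera_matrix': [[442.303, 0.0, 282.852], [0.0, 442.303, 208.358], [0.0, 0.0, 1.0]], 'R': [[-0.897, -0.441, -0.002], [-0.28, 0.574, -0.769], [0.341, -0.69, -0.639]], 't': [606.782, 165.95, 836.258]}
top {'camera_matrix': [[532.463, 0.0, 279.345], [0.0, 532.463, 212.411], [0.0, 0.0, 1.0]], 'R': [[0.029, -1.0, -0.002], [-0.982, -0.028, -0.188], [0.188, 0.008, -0.982]], 't': [112.8, 642.245, 1031.918]}
wrist {'camera_matrix': [[292.273, 0.0, 282.736], [0.0, 292.273, 208.528], [0.0, 0.0, 1.0]], 'T_tool_cam': [[0.0, -0.958, -0.287, 72.705], [1.0, -0.0, 0.0, -0.997], [-0.0, -0.287, 0.958, -142.085], [0.0, 0.0, 0.0, 1.0]]}
```

View pics/top0.png

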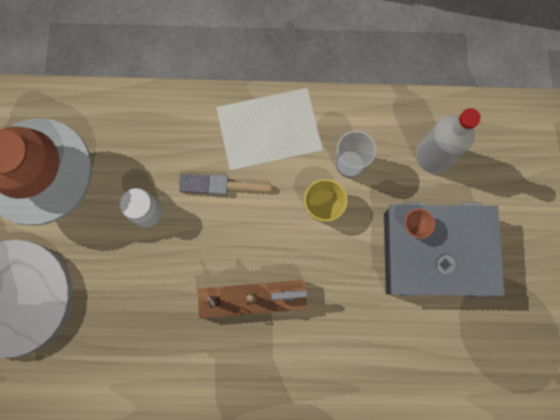

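View pics/side0.png

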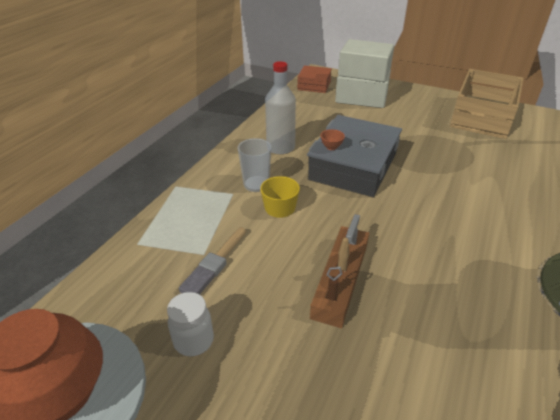

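The top view shows the block at about (252,299) with the key bar at about (289,296) in its right-hand hole. The box is at about (445,250), the lock well at about (446,264), and the bowl at (420,223).

```bash
cat > h.py <<'E'
import numpy as np,cv2
from station import env
from scipy.spatial.transform import Rotation as Ro
def cam(n,o=None):
    c=env.get_calibration(n);K=np.array(c["camera_matrix"])
    if n!="wrist": return K,np.array(c["R"]),np.array(c["t"])
    o=o or env.get_obs(); T=np.eye(4);T[:3,:3]=Ro.from_quat(o["ee_rot"]).as_matrix();T[:3,3]=o["position"]
    M=np.linalg.inv(T@np.array(c["T_tool_cam"])); return K,M[:3,:3],M[:3,3]
def ray(C,px,z):
    K,R,t=C; d=R.T@np.linalg.solve(K,[px[0],px[1],1.]); p=-R.T@t
    return p+d*(z-p[2])/d[2]
def proj(C,X):
    K,R,t=C; v=K@(R@np.array(X)+t); return v[:2]/v[2]
E
python3 - <<'E'
from h import *
C=cam("top")
for n,p,z in [("keytop",(289,295.5),81),("bar l",(271,297),81),("bar r",(307,294.5),81),("well",(446,264),77),("blk",(197,290),40),("blk",(304,281),40),("blk",(307,310),40),("blk",(201,318),40),
 ("box",(391,206),80),("box",(497,206),80),("box",(503,295),80),("box",(389,295),80),("bowl",(420,223),115)]:
    print(n,ray(C,p,z).round(1))
im=cv2.imread("pics/top0.png")
a=cv2.resize(im[235:325,190:320],None,fx=6,fy=6,interpolation=2)[:,:780]
b=cv2.resize(im[240:290,420:475],None,fx=7,fy=7,interpolation=2)
cv2.imwrite("pics/c1.png",cv2.resize(np.hstack([cv2.resize(im[275:325,255:320],None,fx=6,fy=6,interpolation=2)[:300],b[:300]]),None,fx=1,fy=1)); 
E
```

```text
keytop [470.1 107.2  81. ]
bar l [466.2 142.3  81. ]
bar r [473.   72.1  81. ]
well [ 540.9 -202.6   77. ]
blk [477.2 294.2  40. ]
blk [501.7  76.8  40. ]
blk [443.6  69.5  40. ]
blk [421.6 282.9  40. ]
box [654.7 -94.2  80. ]
box [ 660.7 -308.    80. ]
box [ 483.1 -311.2   80. ]
box [476.7 -88.4  80. ]
bowl [ 615.2 -142.9  115. ]
```

View pics/c1.png

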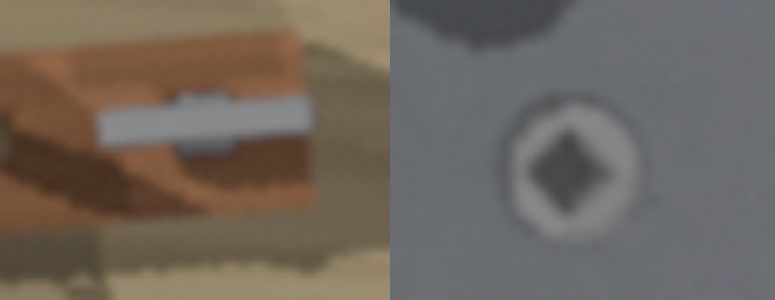

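Request:
step_arm(
  translation=[
    [0,0,0],
    [0,0,0],
    [0,0,0],
    [0,0,0],
    [0,0,0],
    [0,0,0],
    [0,0,0],
    [0,0,0],
  ],
  rot=[
    [0,0,1],
    [0,0,1],
    [0,0,1],
    [0,0,1],
    [0,0,1],
    [0,0,1],
    [0,0,1],
    [0,0,1],
  ],
  jaw=[1,1,1,1,1,1,1,1],
)

```text
time: 0.95
position: [158.1, 578.6, 230.8]
ee_rot: [0.898, -0.439, 0.0, 0.0]
contact_force: [-0.0, -0.3, -0.1]
finger_gap: 85.4
gripper_force: 0.0
```

Request:
step_arm(
  translation=[
    [0,0,0],
    [0,0,0],
    [0,0,0],
    [0,0,0],
    [0,0,0],
    [0,0,0],
    [0,0,0],
    [0,0,0],
  ],
  rot=[
    [0,0,1],
    [0,0,1],
    [0,0,1],
    [0,0,1],
    [0,0,1],
    [0,0,1],
    [0,0,1],
    [0,0,0],
  ],
  jaw=[1,1,1,1,1,1,1,1],
)

```text
time: 1.75
position: [158.1, 578.6, 230.9]
ee_rot: [0.743, -0.67, 0.0, 0.0]
contact_force: [0.2, 0.3, -0.7]
finger_gap: 85.6
gripper_force: 0.0
```

Request:
step_arm(
  translation=[
    [0.8,-0.41,0],
    [1,-0.52,0],
    [1,-0.52,0],
    [1,-0.52,0],
    [1,-0.52,0],
    [1,-0.52,0],
    [1,-0.52,0],
    [1,-0.52,0],
  ],
  rot=[
    [0,0,0],
    [0,0,0],
    [0,0,0],
    [0,0,0],
    [0,0,0],
    [0,0,0],
    [0,0,0],
    [0,0,0],
  ],
  jaw=[1,1,1,1,1,1,1,1],
)

```text
time: 2.55
position: [279.5, 394.3, 231.2]
ee_rot: [0.744, -0.668, -0.0, 0.0]
contact_force: [0.4, -0.1, 0.1]
finger_gap: 85.3
gripper_force: 0.0
```

Request:
step_arm(
  translation=[
    [1,-0.52,0],
    [1,-0.52,0],
    [1,-0.52,0],
    [1,-0.52,0],
    [1,-0.52,0],
    [1,-0.52,0],
    [1,-0.52,0],
    [1,-0.52,0],
  ],
  rot=[
    [0,0,0],
    [0,0,0],
    [0,0,0],
    [0,0,0],
    [0,0,0],
    [0,0,0],
    [0,0,0],
    [0,0,0],
  ],
  jaw=[1,1,1,1,1,1,1,1],
)

```text
time: 3.35
position: [403.7, 206.1, 231.3]
ee_rot: [0.744, -0.668, -0.0, -0.0]
contact_force: [0.7, 0.6, 1.1]
finger_gap: 85.4
gripper_force: 0.0
```

Request:
step_arm(
  translation=[
    [1,-0.52,0.4],
    [1,-0.52,0.4],
    [1,-0.52,0.4],
    [1,-0.52,0.4],
    [0,0,0.4],
    [0,0,0],
    [0,0,0],
    [0,0,0],
  ],
  rot=[
    [0,0,0],
    [0,0,0],
    [0,0,0],
    [0,0,0],
    [0,0,0],
    [0,0,0],
    [0,0,0],
    [0,0,0],
  ],
  jaw=[1,1,1,1,1,1,1,1],
)

```text
time: 4.15
position: [465.4, 113.8, 182.1]
ee_rot: [0.743, -0.669, 0.0, -0.001]
contact_force: [0.1, 0.5, 0.4]
finger_gap: 85.1
gripper_force: 0.0
```

```bash
python3 - <<'E'
from h import *
o=env.get_obs(); f=env.grab_frame("wrist")[:,:,::-1]; cv2.imwrite("pics/w1.png",f)
print(o["time"],np.round(o["position"],1),Ro.from_quat(o["ee_rot"]).as_matrix().round(4).tolist(),o["contact_force"])
C=cam("wrist",o); print(proj(C,[470,107,81]),proj(C,[466,142,81]))
import pickle;pickle.dump((C,o),open("w1.pkl","wb"))
E
```

```text
4.15 [465.4 113.8 182.1] [[0.1055, -0.9944, 0.0012], [-0.9944, -0.1055, 0.0005], [-0.0004, -0.0012, -1.0]] [0.11127081 0.54906097 0.41235093]
[278.33373124 199.42323585] [278.81985362 237.47070546]
```

View pics/w1.png

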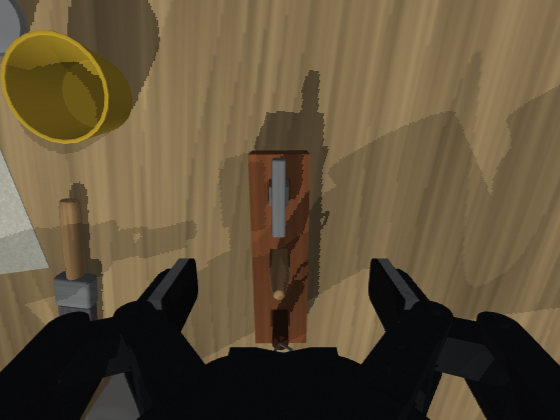

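The wrist view shows the key's bar vertical, from about (279,158) to (279,237). That matches the prediction, and I'll refine it with a mask.

```bash
python3 - <<'E'
from h import *
import pickle; C,o=pickle.load(open("w1.pkl","rb")); im=cv2.imread("pics/w1.png")
hsv=cv2.cvtColor(im,cv2.COLOR_BGR2HSV); m=((hsv[:,:,1]<60)&(hsv[:,:,2]>90)).astype(np.uint8)
m[:, :262]=0; m[:,296:]=0; m[:150]=0; m[245:]=0
r=[]
for y in range(156,242,4):
    xs=np.flatnonzero(m[y]); 
    if len(xs): r.append((y,xs.min(),xs.max()))
print(r); rows=np.flatnonzero(m[:,279]); print(rows.min(),rows.max())
y0,y1=rows.min(),rows.max()+1
for p in [(279,y0),(279,(y0+y1)/2),(279,y1)]: print(ray(C,p,81).round(1))
E
```

```text
[(164, np.int64(272), np.int64(283)), (168, np.int64(273), np.int64(283)), (172, np.int64(272), np.int64(283)), (176, np.int64(272), np.int64(283)), (180, np.int64(273), np.int64(283)), (184, np.int64(273), np.int64(283)), (188, np.int64(272), np.int64(283)), (192, np.int64(270), np.int64(283)), (196, np.int64(270), np.int64(283)), (200, np.int64(270), np.int64(283)), (204, np.int64(269), np.int64(283)), (208, np.int64(272), np.int64(283)), (212, np.int64(272), np.int64(283)), (216, np.int64(272), np.int64(283)), (220, np.int64(272), np.int64(283)), (224, np.int64(272), np.int64(283)), (228, np.int64(272), np.int64(283)), (232, np.int64(272), np.int64(283)), (236, np.int64(273), np.int64(283))]
162 236
[472.7  75.   81. ]
[469.4 107.   81. ]
[465.9 141.5  81. ]
```

Request:
step_arm(
  translation=[
    [0.29,-0.14,0.62],
    [0,0,1],
    [0,0,1],
    [0,0,1],
    [0,0,0.7],
    [0,0,0.5],
    [0,0,0.3],
    [0,0,0],
  ],
  rot=[
    [0,0,0],
    [0,0,0],
    [0,0,0],
    [0,0,0],
    [0,0,0],
    [0,0,0],
    [0,0,0],
    [0,0,0],
  ],
  jaw=[0.8,0.6,0.6,0.6,0.6,0.6,0.6,0.6],
)

```text
time: 5.0
position: [469.3, 106.1, 52.5]
ee_rot: [0.743, -0.669, -0.0, 0.001]
contact_force: [0.5, -0.4, -0.4]
finger_gap: 51.6
gripper_force: 0.0
```

Request:
step_arm(
  translation=[
    [0,0,0],
    [0,0,0],
    [0,0,0],
    [0,0,0],
    [0,0,0],
    [0,0,0],
    [0,0,0],
    [0,0,0],
  ],
  rot=[
    [0,0,0],
    [0,0,0],
    [0,0,0],
    [0,0,0],
    [0,0,0],
    [0,0,0],
    [0,0,0],
    [0,0,0],
  ],
  jaw=[0.3,0.1,0,0,0,0,0,0],
  newtons=60,
)

```text
time: 5.8
position: [470.4, 106.6, 54.5]
ee_rot: [0.743, -0.669, 0.001, -0.001]
contact_force: [-0.2, 1.2, 5.4]
finger_gap: 16.2
gripper_force: 60.9
```

The gap reads 16 mm where the bar is 12 mm, so the pads may be catching the 18 mm shank. I'll regrip 6 mm higher.

Request:
step_arm(
  translation=[
    [0,0,0],
    [0,0,0],
    [0,0,-0.24],
    [0,0,0],
    [0,0,0],
    [0,0,0],
    [0,0,0],
    [0,0,0],
  ],
  rot=[
    [0,0,0],
    [0,0,0],
    [0,0,0],
    [0,0,0],
    [0,0,0],
    [0,0,0],
    [0,0,0],
    [0,0,0],
  ],
  jaw=[0.3,0.3,0.3,0,0,0,0,0],
  newtons=60,
)

```text
time: 6.6
position: [470.2, 106.3, 60.3]
ee_rot: [0.743, -0.669, 0.001, -0.001]
contact_force: [-0.8, -0.1, 4.9]
finger_gap: 15.8
gripper_force: 59.1
```

```bash
python3 - <<'E'
from h import *
o=env.get_obs(); f=env.grab_frame("wrist")[:,:,::-1]; cv2.imwrite("pics/w2.png",cv2.resize(f[100:420,120:440],None,fx=1.8,fy=1.8))
print(o["position"],o["finger_gap"],o["contact_force"],o["wrist_torque"])
E
```

```text
[470.18370385 106.33737111  60.31442253] 15.772090390688497 [-0.75483349 -0.07296482  4.8887022 ] [-0.15660251  0.38805446  0.00724763]
```

View pics/w2.png

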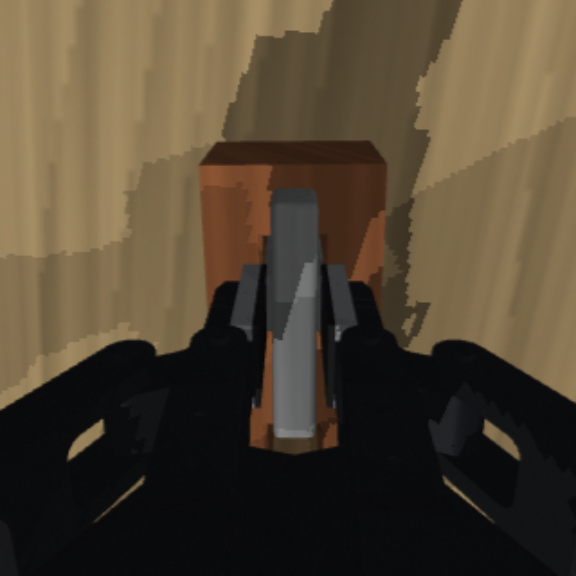

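The pads still stand off the bar's sides, so they seem to be bearing on the shank. I'll go up another 7 mm and compare.

Request:
step_arm(
  translation=[
    [0,0,0],
    [0,0,0],
    [0,0,-0.28],
    [0,0,0],
    [0,0,0],
    [0,0,0],
    [0,0,0],
    [0,0,0],
  ],
  rot=[
    [0,0,0],
    [0,0,0],
    [0,0,0],
    [0,0,0],
    [0,0,0],
    [0,0,0],
    [0,0,0],
    [0,0,0],
  ],
  jaw=[0.3,0.3,0.3,0,0,0,0,0],
  newtons=60,
)

```text
time: 7.45
position: [470.5, 106.5, 67.7]
ee_rot: [0.743, -0.669, 0.001, -0.001]
contact_force: [0.5, 0.2, 5.7]
finger_gap: 10.3
gripper_force: 60.9
```

```bash
python3 - <<'E'
from h import *
o=env.get_obs(); f=env.grab_frame("wrist")[:,:,::-1]; cv2.imwrite("pics/w3.png",cv2.resize(f[170:340,180:380],None,fx=4,fy=3.5))
print(o["position"],o["finger_gap"],o["contact_force"],o["wrist_torque"])
E
```

```text
[470.54406461 106.48853865  67.69734904] 10.28108276565131 [0.50479718 0.18373349 5.68221951] [-0.02985003 -0.07722926  0.00987982]
```

View pics/w3.png

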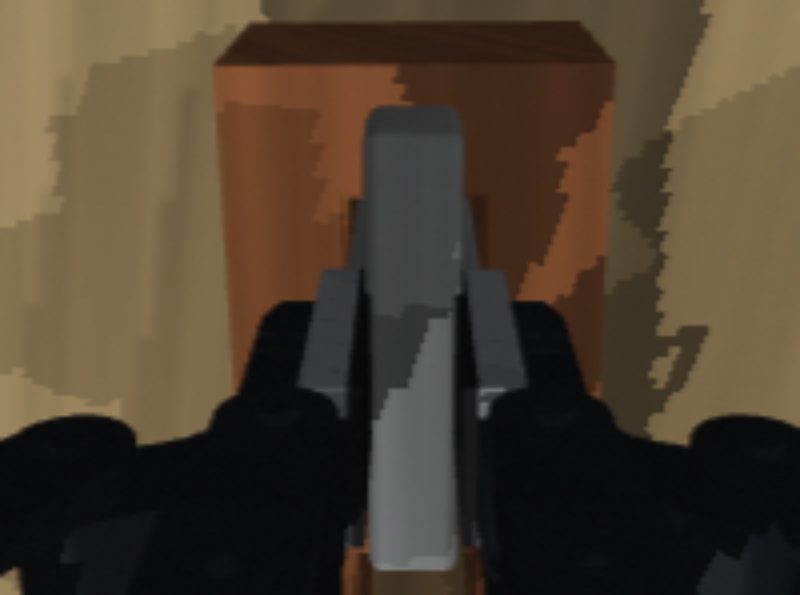

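The gap now reads 10.3 mm against 16, so the pads are on the bar above the shank. I'll lift and travel to a spot where the wrist camera sits over the lock.

Request:
step_arm(
  translation=[
    [0,0,-0.2],
    [0,0,-0.4],
    [0,0,-0.6],
    [0,0,-0.8],
    [0,0,-0.8],
    [0,0,-0.8],
    [0,0,-0.5],
    [0,0,0],
  ],
  rot=[
    [0,0,0],
    [0,0,0],
    [0,0,0],
    [0,0,0],
    [0,0,0],
    [0,0,0],
    [0,0,0],
    [0,0,0],
  ],
  jaw=[0,0,0,0,0,0,0,0],
)

```text
time: 8.3
position: [470.4, 106.6, 171.3]
ee_rot: [0.743, -0.669, 0.001, -0.002]
contact_force: [-0.7, -0.2, -0.7]
finger_gap: 10.0
gripper_force: 60.0
```

Request:
step_arm(
  translation=[
    [0.42,-0.06,0],
    [0.84,-0.124,0],
    [0.84,-0.124,0],
    [0.84,-0.124,0],
    [0.84,-0.124,0],
    [0.84,-0.124,0],
    [0.84,-0.124,0],
    [0.84,-0.124,0],
  ],
  rot=[
    [0,0,0],
    [0,0,0],
    [0,0,0],
    [0,0,0],
    [0,0,0],
    [0,0,0],
    [0,0,0],
    [0,0,0],
  ],
  jaw=[0,0,0,0,0,0,0,0],
)

```text
time: 9.1
position: [508.5, -49.4, 167.3]
ee_rot: [0.743, -0.669, -0.001, 0.001]
contact_force: [-0.5, 0.3, -1.0]
finger_gap: 10.2
gripper_force: 60.0
```

Request:
step_arm(
  translation=[
    [0.84,-0.124,0],
    [0.84,-0.124,0],
    [0.84,-0.124,0.1],
    [0.84,-0.124,0.2],
    [0.42,-0.06,0.2],
    [0,0,0.1],
    [0,0,0],
    [0,0,0],
  ],
  rot=[
    [0,0,0],
    [0,0,0],
    [0,0,0],
    [0,0,0],
    [0,0,0],
    [0,0,0],
    [0,0,0],
    [0,0,0],
  ],
  jaw=[0,0,0,0,0,0,0,0],
)

```text
time: 9.9
position: [532.6, -140.0, 153.7]
ee_rot: [0.743, -0.669, -0.0, 0.0]
contact_force: [-0.4, -0.6, -0.7]
finger_gap: 10.2
gripper_force: 60.0
```

```bash
python3 - <<'E'
from h import *
import pickle
o=env.get_obs(); f=env.grab_frame("wrist")[:,:,::-1]; cv2.imwrite("pics/w4.png",f)
C=cam("wrist",o);pickle.dump((C,o),open("w4.pkl","wb"))
print(o["position"],o["finger_gap"],o["contact_force"],Ro.from_quat(o["ee_rot"]).as_matrix().round(4).tolist(),proj(C,[541,-202,77]))
E
```

```text
[ 532.55145136 -140.03482702  153.703371  ] 10.244871306988879 [-0.35819089 -0.6336468  -0.7269211 ] [[0.1045, -0.9945, -0.0003], [-0.9945, -0.1045, -0.0001], [0.0001, 0.0003, -1.0]] [279.97655537 134.61554708]
```

View pics/w4.png

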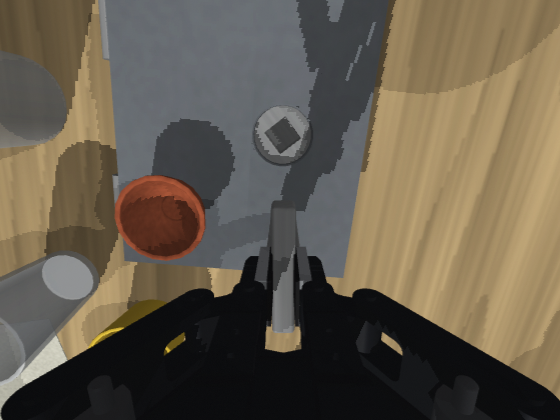

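The lock well is centred at about (282,135), with the dark square turned roughly 45°. The key bar sits centred in the fingers at x ≈ 284.

```bash
python3 - <<'E'
from h import *
import pickle; C,o=pickle.load(open("w4.pkl","rb")); im=cv2.imread("pics/w4.png"); g=cv2.cvtColor(im,cv2.COLOR_BGR2GRAY)
print(g[110:160:3,258:308:3])
X=[]
for th in (95,105,115):
    m=((g<th)*255).astype(np.uint8); 
    w=np.zeros_like(m); cv2.circle(w,(282,134),22,255,-1); m&=w
    cs,_=cv2.findContours(m,cv2.RETR_EXTERNAL,cv2.CHAIN_APPROX_NONE)
    c=max(cs,key=cv2.contourArea).reshape(-1,2)
    P=np.array([ray(C,p,74)[:2] for p in c],np.float32)
    r=cv2.minAreaRect(P); print(th,len(c),r,np.radians(r[2]))
# well rim
E
```

```text
[[105 105 101 111 136 139 140 141 137 135 118 117 118 118 103 106 106]
 [105  98 129 141 141 134 139 141 141 135 137 139 137 119 117 103 106]
 [ 96 125 136 136 142 137 135 138 140 111 134 137 139 137 119 114 101]
 [111 141 137 136 137 143 136 136  64  68 132 135 139 137 138 119 100]
 [ 87 142 141 136 134 139 132  65  64  64 106 134 135 139 136 123 117]
 [125 140 142 139 135  96  64  63  65  63  65  92 134 137 138 137 124]
 [136 139 140 141  79  62  63  64  64  64  63  65 114 134 137 136 117]
 [135 137 140  83  85  66  62  64  63  63  64  63  65 131 134 137  83]
 [ 84 135 137  73  83  84  63  62  64  64  64  63  64  64 132  98  68]
 [123 134 135 112  79  82  70  62  62  64  63  64  62  64  96  95  64]
 [ 79 133 135 135  76  82  83  64  61  63  62  63  62  53 138  81  81]
 [ 81  80 135 134 137  68  82  83  63  61  63  55  84 135 137  83  66]
 [ 85  81 123 135 134 135  59  64  63  62  54 129 137 132  98  83  64]
 [ 67  84 122 133 134 134 111  61  61  53 134 133 140 134  81  82  59]
 [ 71  81  81  80 134 134 134  66  86 137 133 134 135  85  67  62  46]
 [101  60  84  81  80  82  82  84 139 138 136 133 132  83  83  45  58]
 [102 103  60  82  79  79  81  79  83  83  83  81  81  79  44  58  60]]
95 87 ((539.2637329101562, -201.6349334716797), (18.986812591552734, 19.522132873535156), 43.0915641784668) 0.752089674748691
105 87 ((539.2779541015625, -201.72105407714844), (19.33530616760254, 19.543230056762695), 42.595703125) 0.7434352667332877
115 87 ((539.3779907226562, -201.75640869140625), (19.923728942871094, 19.728357315063477), 42.58702850341797) 0.7432838660253167
```

```bash
python3 - <<'E'
from h import *
import pickle; C,o=pickle.load(open("w4.pkl","rb")); im=cv2.imread("pics/w4.png")
g=cv2.cvtColor(im,cv2.COLOR_BGR2GRAY).astype(int)
for y in (206,214,222,230,238,300,310,318): print(y,g[y,266:304].tolist())
print(g[194:216,284].tolist(),g[322:340,284].tolist())
E
```

```text
206 [102, 102, 102, 101, 102, 67, 54, 55, 57, 59, 59, 60, 60, 60, 59, 60, 60, 61, 60, 60, 61, 60, 60, 60, 59, 59, 60, 63, 65, 63, 60, 60, 60, 61, 60, 60, 60, 59]
214 [85, 86, 86, 87, 75, 61, 65, 71, 79, 80, 80, 79, 79, 79, 78, 78, 77, 78, 78, 79, 81, 81, 80, 80, 79, 79, 79, 80, 81, 73, 95, 100, 100, 100, 100, 101, 101, 102]
222 [85, 85, 85, 86, 62, 58, 64, 71, 78, 79, 80, 80, 79, 79, 78, 77, 78, 78, 79, 80, 81, 81, 80, 80, 78, 79, 80, 80, 80, 70, 79, 97, 101, 101, 102, 102, 103, 102]
230 [86, 87, 85, 64, 57, 58, 63, 71, 78, 81, 80, 80, 80, 78, 78, 78, 77, 78, 78, 79, 80, 81, 80, 80, 79, 79, 80, 80, 80, 69, 64, 80, 98, 101, 102, 102, 102, 102]
238 [98, 98, 66, 54, 55, 57, 64, 71, 78, 80, 80, 80, 79, 79, 78, 78, 78, 77, 78, 79, 81, 80, 80, 79, 79, 79, 79, 79, 80, 67, 59, 62, 80, 98, 102, 102, 102, 103]
300 [11, 13, 12, 13, 14, 10, 47, 104, 121, 128, 126, 124, 122, 120, 118, 116, 114, 113, 112, 113, 112, 111, 111, 110, 110, 104, 94, 57, 22, 23, 29, 31, 30, 23, 16, 15, 16, 14]
310 [12, 13, 13, 14, 13, 12, 91, 113, 121, 128, 128, 125, 123, 122, 119, 117, 115, 115, 115, 113, 114, 112, 111, 110, 110, 105, 93, 82, 37, 22, 29, 29, 29, 20, 18, 20, 20, 13]
318 [12, 13, 13, 13, 14, 46, 94, 114, 121, 128, 128, 125, 124, 123, 120, 117, 115, 116, 115, 114, 115, 113, 112, 111, 111, 104, 92, 79, 48, 31, 29, 29, 30, 20, 19, 20, 22, 19]
[60, 60, 60, 60, 59, 58, 59, 59, 59, 59, 58, 60, 60, 62, 69, 75, 77, 78, 78, 78, 78, 79] [114, 115, 115, 115, 115, 116, 115, 136, 136, 138, 133, 142, 143, 143, 145, 145, 146, 145]
```

```bash
python3 - <<'E'
from h import *
import pickle; C,o=pickle.load(open("w4.pkl","rb"))
R=Ro.from_quat(o["ee_rot"]).as_matrix();p=o["position"]
for z in (165,167):
  a,b=[ray(C,q,z) for q in [(283.7,208),(282.9,329)]]
  d=a-b; m=(a+b)/2; print(np.linalg.norm(d),R.T@(m-p),np.arctan2(d[1],d[0]))
for L in [(539.35,-201.7),(540.9,-202.6)]: print((R.T@(np.array([*L,74])-p))/25)
E
```

```text
67.25710352472697 [ -0.57538866   0.24883654 -11.29658871] -1.4715079252392758
66.22863447799725 [  0.53338762   0.24300107 -13.29653184] -1.4715079252392749
[ 2.48135089 -0.01368942  3.18826226]
[ 2.52363081 -0.0715894   3.18824793]
```

Request:
step_arm(
  translation=[
    [0.5,0,0],
    [0.8,0,0],
    [0.8,-0.01,0],
    [0.39,-0.01,0],
    [0,0,0],
  ],
  rot=[
    [0,0,0],
    [0,0,0],
    [0,0,0],
    [0,0,0],
    [0,0,0],
  ],
  jaw=[0,0,0,0,0],
)

```text
time: 10.45
position: [539.6, -203.3, 153.7]
ee_rot: [0.742, -0.67, -0.0, 0.0]
contact_force: [0.6, -0.7, -1.3]
finger_gap: 10.4
gripper_force: 60.0
```

Request:
step_arm(
  translation=[
    [0,0,0],
    [0,0,0],
    [0,0,0],
    [0,0,0],
    [0,0,0],
    [0,0,0],
    [0,0,0],
    [0,0,0],
  ],
  rot=[
    [0,0,-1],
    [0,0,-1],
    [0,0,-1],
    [0,0,-1],
    [0,0,-1],
    [0,0,-1],
    [0,0,-1],
    [0,0,-1],
  ],
  jaw=[0,0,0,0,0,0,0,0],
)

```text
time: 11.25
position: [539.7, -201.6, 154.0]
ee_rot: [0.917, -0.4, 0.0, -0.0]
contact_force: [0.3, 0.3, -1.3]
finger_gap: 10.3
gripper_force: 60.0
```

Request:
step_arm(
  translation=[
    [0,0,0],
    [0,0,0],
    [0,0,0],
  ],
  rot=[
    [0,0,0],
    [0,0,0],
    [0,0,0],
  ],
  jaw=[0,0,0],
)

```text
time: 11.55
position: [539.7, -202.1, 153.9]
ee_rot: [0.916, -0.402, 0.0, 0.0]
contact_force: [-0.4, -0.2, -1.6]
finger_gap: 10.2
gripper_force: 60.0
```

```bash
python3 - <<'E'
from h import *
o=env.get_obs(); R=Ro.from_quat(o["ee_rot"]).as_matrix()
print(o["position"],R.round(4).tolist(),np.arctan2(R[1,0],R[0,0])+np.pi/2, "want .75; d units",(R.T@(np.array([539.5,-201.8,74+57.7])-o["position"])/25).round(3),o["contact_force"])
for n in ("top","side"): cv2.imwrite(f"pics/{n}5.png",env.grab_frame(n)[:,:,::-1])
t=cv2.imread("pics/top5.png")[220:300,400:500];s=cv2.imread("pics/side5.png")[90:170,320:420]
cv2.imwrite("pics/c5.png",cv2.resize(np.hstack([t,s]),None,fx=4,fy=4))
E
```

```text
[ 539.682817   -202.06495594  153.86993847] [[0.6763, -0.7366, 0.0], [-0.7366, -0.6763, -0.0], [0.0001, 0.0, -1.0]] 0.7427895327156961 want .75; d units [-0.013 -0.002  0.887] [-0.38790018 -0.18958228 -1.63935224]
```

View pics/c5.png

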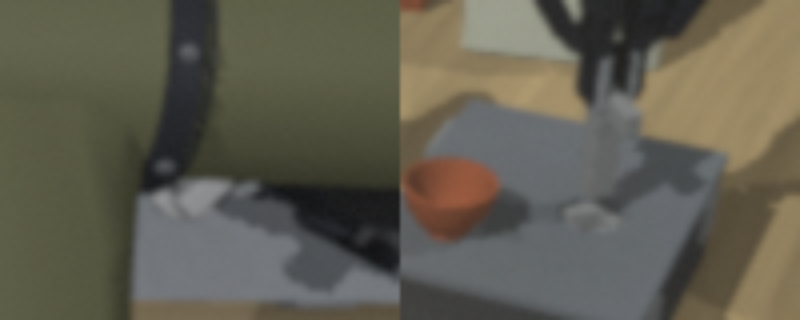

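The key hangs above the well and nothing is touching. I'll descend to just above the lock face, then feel down in small steps.

Request:
step_arm(
  translation=[
    [-0.01,0,0.3],
    [0,0,0.3],
    [0,0,0.14],
    [0,0,0],
    [0,0,0],
  ],
  rot=[
    [0,0,0],
    [0,0,0],
    [0,0,0],
    [0,0,0],
    [0,0,0],
  ],
  jaw=[0,0,0,0,0],
)

```text
time: 12.15
position: [539.4, -202.3, 135.3]
ee_rot: [0.916, -0.402, -0.0, 0.0]
contact_force: [-0.4, -0.1, -1.2]
finger_gap: 10.5
gripper_force: 60.0
```

Request:
step_arm(
  translation=[
    [0,0,0.04],
    [0,0,0.04],
    [0,0,0.04],
    [0,0,0.04],
    [0,0,0],
  ],
  rot=[
    [0,0,0],
    [0,0,0],
    [0,0,0],
    [0,0,0],
    [0,0,0],
  ],
  jaw=[0,0,0,0,0],
)

```text
time: 12.65
position: [539.4, -202.2, 131.2]
ee_rot: [0.916, -0.402, -0.0, 0.0]
contact_force: [0.4, -0.7, -1.5]
finger_gap: 10.0
gripper_force: 60.0
```

Request:
step_arm(
  translation=[
    [0,0,0.04],
    [0,0,0.04],
    [0,0,0],
  ],
  rot=[
    [0,0,0],
    [0,0,0],
    [0,0,0],
  ],
  jaw=[0,0,0],
)

```text
time: 12.95
position: [539.5, -202.2, 129.2]
ee_rot: [0.916, -0.402, -0.0, 0.0]
contact_force: [-0.4, -0.1, -0.5]
finger_gap: 10.4
gripper_force: 60.0
```

Request:
step_arm(
  translation=[
    [0,0,0.04],
    [0,0,0.04],
    [0,0,0],
  ],
  rot=[
    [0,0,0],
    [0,0,0],
    [0,0,0],
  ],
  jaw=[0,0,0],
)

```text
time: 13.25
position: [539.4, -202.2, 127.1]
ee_rot: [0.916, -0.402, -0.0, 0.0]
contact_force: [1.3, 0.3, -0.6]
finger_gap: 10.6
gripper_force: 60.0
```

No contact down to 4.6 mm past the expected face height, so the key seems to be entering.

Request:
step_arm(
  translation=[
    [0,0,0.04],
    [0,0,0.04],
    [0,0,0.04],
    [0,0,0.04],
    [0,0,0],
  ],
  rot=[
    [0,0,0],
    [0,0,0],
    [0,0,0],
    [0,0,0],
    [0,0,0],
  ],
  jaw=[0,0,0,0,0],
)

```text
time: 13.75
position: [539.4, -202.2, 123.1]
ee_rot: [0.916, -0.402, -0.0, 0.0]
contact_force: [0.6, -1.3, -1.6]
finger_gap: 10.7
gripper_force: 60.0
```

Request:
step_arm(
  translation=[
    [0,0,0.04],
    [0,0,0.04],
    [0,0,0.04],
    [0,0,0.04],
    [0,0,0],
  ],
  rot=[
    [0,0,0],
    [0,0,0],
    [0,0,0],
    [0,0,0],
    [0,0,0],
  ],
  jaw=[0,0,0,0,0],
)

```text
time: 14.25
position: [539.4, -202.2, 119.1]
ee_rot: [0.916, -0.402, -0.0, 0.0]
contact_force: [0.3, 0.4, -1.6]
finger_gap: 10.2
gripper_force: 60.0
```

Request:
step_arm(
  translation=[
    [0,0,0.04],
    [0,0,0.04],
    [0,0,0.04],
    [0,0,0.04],
    [0,0,0.04],
    [0,0,0.04],
    [0,0,0],
  ],
  rot=[
    [0,0,0],
    [0,0,0],
    [0,0,0],
    [0,0,0],
    [0,0,0],
    [0,0,0],
    [0,0,0],
  ],
  jaw=[0,0,0,0,0,0,0],
)

```text
time: 14.95
position: [539.5, -202.2, 113.2]
ee_rot: [0.916, -0.402, -0.0, 0.0]
contact_force: [0.1, -1.0, -1.2]
finger_gap: 10.5
gripper_force: 60.0
```

Request:
step_arm(
  translation=[
    [0,0,0.02],
    [0,0,0.02],
    [0,0,0],
  ],
  rot=[
    [0,0,0],
    [0,0,0],
    [0,0,0],
  ],
  jaw=[0,0,0],
)

```text
time: 15.25
position: [539.5, -202.2, 112.3]
ee_rot: [0.916, -0.402, -0.0, 0.0]
contact_force: [0.2, 0.7, -1.3]
finger_gap: 10.0
gripper_force: 60.0
```

The key is about 19.4 mm deep with nothing pushing back. Now I'll turn it clockwise.

Request:
step_arm(
  translation=[
    [0,0,0],
    [0,0,0],
    [0,0,0],
    [0,0,0],
    [0,0,0],
  ],
  rot=[
    [0,0,0.5],
    [0,0,0.5],
    [0,0,0.5],
    [0,0,0.5],
    [0,0,0],
  ],
  jaw=[0,0,0,0,0],
)

```text
time: 15.75
position: [539.6, -202.7, 112.5]
ee_rot: [0.881, -0.474, 0.0, 0.0]
contact_force: [0.6, -3.1, -1.4]
finger_gap: 10.4
gripper_force: 60.0
```

```bash
cat > s.py <<'E'
from h import *
o=env.get_obs();R=Ro.from_quat(o["ee_rot"]).as_matrix()
print(o["time"],np.round(o["position"],1),"rel box",np.arctan2(R[1,0],R[0,0])+np.pi/2-.029,np.round(o["contact_force"],1),np.round(o["wrist_torque"],2),o["finger_gap"])
E
python3 s.py
```

```text
15.75 [ 539.6 -202.7  112.5] rel box 0.5547068294372515 [ 0.6 -3.1 -1.4] [-0.94 -0.2   0.06] 10.389376627994206
```

Request:
step_arm(
  translation=[
    [0,0,0],
    [0,0,0],
    [0,0,0],
    [0,0,0],
    [0,0,0],
    [0,0,0],
    [0,0,0],
  ],
  rot=[
    [0,0,0.5],
    [0,0,0.5],
    [0,0,0.5],
    [0,0,0.5],
    [0,0,0.5],
    [0,0,0.5],
    [0,0,0],
  ],
  jaw=[0,0,0,0,0,0,0],
)

```text
time: 16.45
position: [539.5, -202.7, 112.6]
ee_rot: [0.818, -0.575, 0.0, 0.0]
contact_force: [0.8, -2.6, -1.4]
finger_gap: 10.1
gripper_force: 60.0
```

```bash
python3 s.py
```

```text
16.45 [ 539.5 -202.7  112.6] rel box 0.3155063143341138 [ 0.8 -2.6 -1.4] [-1.13 -0.17  0.11] 10.135510362654495
```

Request:
step_arm(
  translation=[
    [0,0,0],
    [0,0,0],
    [0,0,0],
    [0,0,0],
    [0,0,0],
    [0,0,0],
    [0,0,0],
  ],
  rot=[
    [0,0,0.5],
    [0,0,0.5],
    [0,0,0.5],
    [0,0,0.5],
    [0,0,0.5],
    [0,0,0.5],
    [0,0,0],
  ],
  jaw=[0,0,0,0,0,0,0],
)

```text
time: 17.15
position: [539.5, -202.6, 112.5]
ee_rot: [0.743, -0.669, 0.0, 0.0]
contact_force: [1.1, -4.1, -1.1]
finger_gap: 10.0
gripper_force: 60.0
```

```bash
python3 s.py
```

```text
17.15 [ 539.5 -202.6  112.5] rel box 0.07613784755133648 [ 1.1 -4.1 -1.1] [-1.4  -0.14  0.11] 10.030154989086382
```

Request:
step_arm(
  translation=[
    [0,0,0],
    [0,0,0],
    [0,0,0],
  ],
  rot=[
    [0,0,0.3],
    [0,0,0.2],
    [0,0,0],
  ],
  jaw=[0,0,0],
)

```text
time: 17.45
position: [539.5, -202.5, 112.5]
ee_rot: [0.729, -0.684, 0.0, 0.0]
contact_force: [0.5, -3.4, -1.0]
finger_gap: 10.5
gripper_force: 60.1
```

```bash
python3 s.py
```

```text
17.45 [ 539.5 -202.5  112.5] rel box 0.034839055143122494 [ 0.5 -3.4 -1. ] [-1.74 -0.13  0.14] 10.51811090287044
```

Request:
step_arm(
  translation=[
    [0,0,0],
    [0,0,0],
    [0,0,0],
  ],
  rot=[
    [0,0,0.25],
    [0,0,0.25],
    [0,0,0],
  ],
  jaw=[0,0,0],
)

```text
time: 17.75
position: [539.5, -202.5, 112.5]
ee_rot: [0.715, -0.699, 0.0, 0.0]
contact_force: [-0.0, -5.9, -0.5]
finger_gap: 10.2
gripper_force: 60.2
```

```bash
python3 s.py
```

```text
17.75 [ 539.5 -202.5  112.5] rel box -0.0063301650257641985 [-0.  -5.9 -0.5] [-1.97 -0.12  0.18] 10.209277403091763
```

Request:
step_arm(
  translation=[
    [0,0,0],
    [0,0,0],
    [0,0,0],
  ],
  rot=[
    [0,0,0.25],
    [0,0,0.15],
    [0,0,0],
  ],
  jaw=[0,0,0],
)

```text
time: 18.05
position: [539.5, -202.4, 112.6]
ee_rot: [-0.704, 0.71, -0.0, -0.0]
contact_force: [-0.5, -5.4, -0.8]
finger_gap: 9.9
gripper_force: 60.2
```

```bash
python3 s.py
```

```text
18.05 [ 539.5 -202.4  112.6] rel box -0.03812025178023579 [-0.5 -5.4 -0.8] [-1.96 -0.09  0.12] 9.926603938630736
```

```bash
python3 - <<'E'
from h import *
o=env.get_obs(); f=env.grab_frame("wrist")[:,:,::-1]; cv2.imwrite("pics/w6.png",f)
cv2.imwrite("pics/w6c.png",cv2.resize(f[60:360,130:430],None,fx=2,fy=2))
E
```

```text
(no output)
```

View pics/w6c.png

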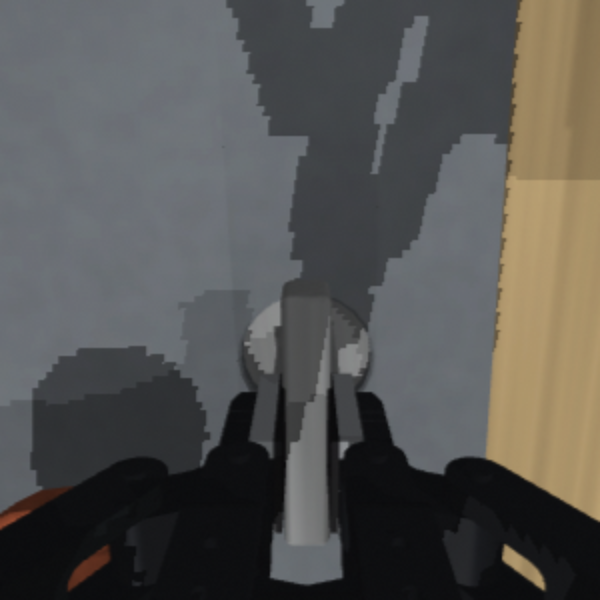

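The bar is still straight in the fingers, with no slip, and the shank is in the well. I'll check the bar's angle against the box edge in the same picture, then keep turning until the stop is felt.

```bash
python3 - <<'E'
from h import *
C=cam("wrist")
def yaw(p,q,z): d=ray(C,p,z)-ray(C,q,z); return np.arctan2(d[1],d[0])
e=yaw((389,60),(379,217),80); b=yaw((130+306.5/2,205),(130+307/2,331),125)
print("edge",e,"bar",b,"bar-edge",b-e)
E
```

```text
edge -1.5459375751857072 bar -1.5772194727359607 bar-edge -0.03128189755025357
```

Request:
step_arm(
  translation=[
    [0,0,0],
    [0,0,0],
    [0,0,0],
  ],
  rot=[
    [0,0,0.25],
    [0,0,0.15],
    [0,0,0],
  ],
  jaw=[0,0,0],
)

```text
time: 18.4
position: [539.5, -202.5, 112.5]
ee_rot: [-0.692, 0.722, -0.0, -0.0]
contact_force: [0.4, -4.9, -1.0]
finger_gap: 10.4
gripper_force: 60.2
```

```bash
python3 s.py
```

```text
18.4 [ 539.5 -202.5  112.5] rel box -0.07018845231779611 [ 0.4 -4.9 -1. ] [-1.96 -0.09  0.14] 10.421117581358379
```

The bar is within 0.1 rad of the box's sides and fully home, which is the position expected at the stop. Now I'll release and retreat.

Request:
step_arm(
  translation=[
    [0,0,0],
    [0,0,0],
    [0,0,0],
    [0,0,0],
    [0,0,-0.2],
    [0,0,-0.5],
    [0,0,-0.8],
    [0,0,-0.8],
  ],
  rot=[
    [0,0,0],
    [0,0,0],
    [0,0,0],
    [0,0,0],
    [0,0,0],
    [0,0,0],
    [0,0,0],
    [0,0,0],
  ],
  jaw=[0.1,0.2,0.35,0.4,0.4,0.4,0.4,0.4],
)

```text
time: 19.2
position: [539.6, -202.2, 171.7]
ee_rot: [-0.693, 0.721, -0.0, 0.0]
contact_force: [0.5, -0.6, 0.5]
finger_gap: 34.1
gripper_force: 0.0
```

Request:
step_arm(
  translation=[
    [0,0,-0.8],
    [0,0,-0.6],
    [0,0,0],
    [0,0,0],
  ],
  rot=[
    [0,0,0],
    [0,0,0],
    [0,0,0],
    [0,0,0],
  ],
  jaw=[0.4,0.4,0.4,0.4],
)

```text
time: 19.6
position: [539.5, -202.0, 204.6]
ee_rot: [-0.693, 0.721, 0.0, 0.0]
contact_force: [-0.6, 0.3, -1.4]
finger_gap: 33.9
gripper_force: 0.0
```

```bash
python3 - <<'E'
from h import *
print(env.get_obs()["position"])
f=env.grab_frame("wrist")[:,:,::-1]; g=env.grab_frame("side")[:,:,::-1]
cv2.imwrite("pics/w7.png",np.hstack([f[40:340,150:410],cv2.resize(g[80:180,310:430],None,fx=3,fy=3)]))
E
```

```text
[ 539.51475004 -201.96778867  204.6133496 ]
```

View pics/w7.png

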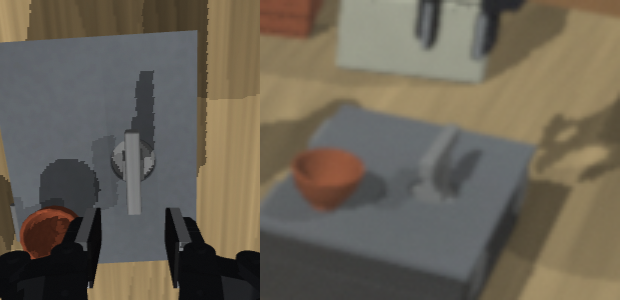

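The key stands upright in the lock with its bar parallel to the box's right edge. The fingers are clear and the bowl has not moved.

```bash
python3 -c "
from station import env
print(env.finish_job())"
```

```text
the job is handed in; nothing more can be done
None
```

The job is handed in, with no verdict returned: the key stands let go in the lock, about 19 mm deep, turned clockwise until its bar was within about 0.07 rad of the box's sides; I felt no distinct rise in torque at the stop.

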